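Make up two baking kits on the cupboard shelf

ROBOT

A 6-joint arm with a two-finger parallel gripper is mounted at the origin on the work surface. World frame = base frame: x ahead of the robot, y to its left, z up, the work surface at z = 0. Lengths are in m, angles in rad, forces in N, time in s.
With the tool pointing down it reaches from about 0.35 to 0.725 m from the base axis. Payload 6 kg.
Tool frame: the origin (TCP) lies midway between the tips of the shut fingers; the grasp point (between the pads) lies 19 mm behind it (r.pinch_z is the distance from the TCP to the grasp point, in m); z points along the fingers, x is the direction in which the jaws open and shut, and the axes are right-handed (so a half turn about z gives the same grasp; the last joint's range is limited). The gripper opens to 85 mm and grips with 20 to 120 N. Pads are 22 mm wide; open, the fingers measure 114 mm over their backs; the gripper's body (76 mm by 85 mm) begins 54 mm behind the grasp point. The pads swing forward as they close: fully open they stand 13 mm farther back than shut.
Start: joints at [-0.912, 0.04, 0.085, 0, -1.615, -0.334], TCP at [0.191, -0.569, 0.231] pointing down, gripper open.
Joint ranges: [-2.56, 2.56], [-1.29, 2.01], [-1.08, 1.49], [-3.29, 1.98], [-2.81, -0.18], [-2.99, 2.99]. Speed limits (rad/s): [2.57, 2.57, 3.01, 3.14, 3.14, 3.14].

INTERFACE

Orientations are given as a unit quaternion [w, x, y, z].
In Python, from station import monitor, grab_frame, camera_model, r gives the robot as it stands.
- The arm moves only by the tool play_rows, never from a script. Its argument "plan" is a list that holds one entry, the list of rows, each a list of 6 numbers: the shift along the tool's x, y, z in units of 50 mm (1.0 is 50 mm), then the turn, a rotation vector about the tool's x, y, z in units of 5 degrees (1.0 is 5 degrees). In form: [[[x, y, z, ax, ay, az], ...]]. A call has 1 to 10 rows; each row shifts and turns the commanded pose from where the row before left it, along the tool's axes as they then stand; what a row does not reach is not made up. A row lasts 1/8 s, in which the tool goes at most 62.5 mm and 10.7 degrees, less where a joint would pass 70% of its speed; a pose out of reach is approached as far as the arm can. A call is refused whole if a number of a shift passes 1 or a number of a turn 1, either way. A call with a gripper value outside its range is refused whole. "fingers" is the closure, from -1 (fully open) to 1 (shut), set as the call begins (left out, the last holds). The fingers move at their own pace and stop on an object; "force" is the grip in N (left out, the last holds). Time passes only in rows, so rows that do not move let the fingers close. It gives the time, the measured TCP pose, the force and the opening at its end, in the units of the state.
- monitor.sense(): the state, without advancing time (a new reading comes with each control period).
- grab_frame(name): name is "side" or "top" or "wrist"; returns (picture, depth): 384x512x3 uint8, blue, green, red; 384x512 float32, m along the optical axis (not along the pixel's ray), 0 where there is no reading.
- camera_model(name): a dict with "camera_matrix" (3x3 intrinsics, pixels), "dist" ([k1, k2, p1, p2, k3] as OpenCV has them; the pictures are not rectified), "T" (4x4, takes a point from camera to world coordinates); the wrist camera has in their place "tool_from_camera" (4x4, takes a point from camera to tool coordinates, whose origin is the TCP and whose axes are the tool frame's). Camera axes: x right, y down, z forward; pixel columns grow to the right and rows downward; lengths in m; the calibration is good to about 2 mm. A picture is of the moment at which its call begins: read the wrist's pose just before it. camera_model takes no time and is no camera call.
- r.job_done(): hands the job in, once; it reports no verdict.
The state is a dict: "time_s": time; "joint_pos": joint angles; "joint_velocities": joint speeds; "tau": joint torques, N m; "tool_pos": TCP position; "tcp_rot": TCP orientation; "wrist_force": force on the tool from outside, world axes, zero at the start; "wrist_torque": the same for the moment, N m; "width": opening from 0.0 (shut) to 1.0 (fully open).
Only numpy, scipy, OpenCV 4.12 (cv2) and the standard library are available. Lean on these libraries where they do the work, as an engineer would, in place of code of your own. Each camera call takes 0.05 s, during which the arm holds its last target. There are 200 camera calls.

TASK

Make up two baking kits. In the round springform pan, stand the glass ramekin and the large muffin cup side by side on its bottom; in the loaf tin, lay the pastry brush flat along its length and stand the wooden tamper (draw it up out of its holder) and the mini muffin cup upright on its bottom beside the brush. Set the glass down without dropping it, do not tip the tamper over, and leave the pan, the tin, the spice jar and the ring cutter where they stand.

Things in the scene. Friction and masses are not known exactly. Their poses are not given: they have to be found in the camera images.
- pan: Springform pan of bright steel, loose, 0.6 kg: round and open-topped, outer diameter 200 mm, 60 mm high, wall 4 mm, inner bottom 4 mm above its underside. Origin: centre of the underside, z up. The lever clasp sticks out of the wall to 115 mm from the axis on its -x side.
- tin: Dark non-stick loaf tin, loose, 0.6 kg: open-topped, outside 240 mm (its x) by 130 mm (its y) by 60 mm high, walls upright and 4 mm thick, inner bottom 4 mm above its underside; a thin lip sticks out 14 mm at each end of the rim. Origin: centre of the underside, z up.
- holder: Steel tamper holder fixed to the shelf: a round plate 84 mm across and 6 mm thick with an upright tube on it, inner diameter 39 mm, outer 47 mm, its mouth 51 mm above the shelf. Origin: centre of the plate's underside, z up along the tube.
- tamper: Beech tart tamper, about 80 g, standing at the start in the holder's tube with 45 mm of its foot inside (1.5 mm play all round); only straight up does it come free. 120 mm tall: foot 36 mm across and 55 mm high, waist 24 mm across and 25 mm high, head 36 mm across over the top 40 mm (grip it there). Origin: centre of the foot's underside, z up along its axis.
- ramekin: Small clear glass ramekin, about 140 g: upright round wall, outer diameter 64 mm, 40 mm high, wall 4 mm, base 8 mm. Origin: centre of the underside, z up.
- big_cup: The large red silicone muffin cup (firm), about 30 g: open, 42 mm high, 64 mm across at the rim, 54 mm at the base, wall 3 mm. Origin: centre of the underside, z up.
- mini_cup: The mini red silicone muffin cup (firm), about 15 g: open, 30 mm high, 44 mm across at the rim, 36 mm at the base, wall 3 mm. Origin: centre of the underside, z up.
- brush: Pastry brush of beech with grey silicone bristles, about 60 g, lying flat, 190 mm long along its x and 14 mm thick throughout. Handle 18 mm wide from x = -95 to 30 mm; head and bristles 34 mm wide from x = 30 to 95 mm. Origin: middle of its length, at the underside (15 mm from the centre of mass), z up; it can be gripped across the handle there.
- jar: Bystander: closed amber glass spice jar with a dark lid, 44 mm across, 90 mm tall, 160 g, loose. Origin: centre of the underside, z up.
- cutter: Bystander: plain steel ring cutter, open at both ends, 58 mm across, 30 mm high, 60 g, loose. Origin: centre of the underside, z up.
Not all that is in view belongs to the job. Of the things like the tamper, leave any that is blue or red; of the rest the larger one is meant.

How it is judged:
At the end, for the whole second after the job is handed in: Ramekin and large cup upright (0.15 rad) on the pan's bottom (within 5 mm), centres within 85 mm of its axis; tamper and mini cup upright on the tin's bottom inside its walls; brush flat (0.12 rad) on the tin's bottom, within 0.35 rad of its length; pan and tin upright; all at rest (z of ramekin in the frame of pan between 0 and 0.009 m and angle between each of ramekin, big_cup, tamper, mini_cup's own z axis and vertical below 0.15 rad and horizontal distance between each of ramekin, big_cup and pan below 0.085 m and linear speed of each of ramekin, big_cup, tamper, mini_cup, brush, pan, tin below 0.02 m/s and angular speed of each of ramekin, big_cup, tamper, mini_cup, brush below 0.2 rad/s and z of big_cup in the frame of pan between 0 and 0.009 m and z of tamper in the frame of tin between 0 and 0.009 m and x of tamper in the frame of tin between -0.116 and 0.116 m and y of tamper in the frame of tin between -0.061 and 0.061 m and z of mini_cup in the frame of tin between 0 and 0.009 m and x of mini_cup in the frame of tin between -0.116 and 0.116 m and y of mini_cup in the frame of tin between -0.061 and 0.061 m and z of brush in the frame of tin between 0 and 0.009 m and angle between brush's own z axis and vertical below 0.12 rad and x of brush in the frame of tin between -0.116 and 0.116 m and y of brush in the frame of tin between -0.061 and 0.061 m and angle between the x axis of brush and the x axis of tin, either way round below 0.35 rad and angle between each of pan, tin's own z axis and vertical below 0.1 rad); the robot touches nothing.
It fails at once if the glass ramekin is dropped (falls free of the fingers at over 0.7 m/s) (linear speed of ramekin above 0.7 m/s and contact force between the fingers and ramekin below 0.1 N).
It fails at once if the tamper is tipped over (angle between tamper's own z axis and vertical above 0.8 rad).
It fails at once if the spice jar or the ring cutter is pushed more than 30 mm away or knocked over (distance of any of jar, cutter from where it was at the start of the episode above 0.03 m or angle between any of jar, cutter's own z axis and vertical above 0.6 rad).
It fails at once if the pan or the tin is shifted more than 40 mm (distance of any of pan, tin from where it was at the start of the episode above 0.04 m).
It also fails if it takes over 134 s, if anything falls off the work surface, if the arm or the gripper's body presses on something with over 40 N, if the wrist force passes 120 N, or if a joint passes its speed limit or range.

## Working session

There is one attempt and no reset: what is moved stays moved. The work goes in short steps, Python scripts to look and compute and a tool call to move; the robot and the scene stay as the last step left them, time stands still between calls to the robot, and variables do not carry over. Pictures are saved under pics/ and viewed, about 12 in all and at most 16, crops included, and the job is handed in when it is done.

Besides the shell and the picture viewer there is one more tool, called after "Call:" as name(argument=value, ...) on one line, values as JSON. play_rows: Moves the arm, as the interface text tells. Its arguments: {"type":"object","properties":{"plan":{"type":"array","items":{"type":"array","items":{"type":"array","items":{"type":"number"}}}},"fingers":{"type":"number"},"force":{"type":"number"}},"required":["plan"]}

```bash
mkdir -p pics; ls; cat > h.py <<'E'
import numpy as np, cv2
from station import monitor, grab_frame, camera_model, r
from scipy.spatial.transform import Rotation as R
def Tt(s=None):
    s=s or monitor.sense(); q=s['tcp_rot']; T=np.eye(4)
    T[:3,:3]=R.from_quat([q[1],q[2],q[3],q[0]]).as_matrix(); T[:3,3]=s['tool_pos']; return T
def cam(n):
    m=camera_model(n); K=np.array(m['camera_matrix']); d=np.array(m['dist'],float)
    T=np.array(m['T']) if 'T' in m else Tt()@np.array(m['tool_from_camera'])
    return K,d,T
def shot(n,f=None):
    K,d,T=cam(n); im,z=grab_frame(n)
    if f: cv2.imwrite('pics/'+f,im)
    return im,z,K,d,T
def cloud(z,K,d,T):
    h,w=z.shape; g=np.stack(np.meshgrid(np.arange(w),np.arange(h)),-1).reshape(-1,1,2).astype(np.float32)
    u=cv2.undistortPoints(g,K,d).reshape(h,w,2)
    P=np.dstack([u*z[...,None],z]); return P@T[:3,:3].T+T[:3,3]
E
python3 - <<'E'
from h import *
s=monitor.sense(); print({k:np.round(v,3).tolist() for k,v in s.items()}, r.pinch_z)
a=shot('top','top.png'); b=shot('side','side.png'); 
np.savez('t0.npz',im=a[0],z=a[1],P=cloud(*a[1:])); np.savez('s0.npz',im=b[0],z=b[1],P=cloud(*b[1:]))
cv2.imwrite('pics/both.png',np.vstack([cv2.resize(a[0],None,fx=1,fy=1)]))
print(a[4],b[4])
E
```

```text
pics
{'time_s': 0.0, 'joint_pos': [-0.912, 0.041, 0.084, -0.0, -1.616, -0.334], 'joint_velocities': [0.0, -0.001, 0.001, 0.0, -0.0, -0.001], 'tau': [-0.002, -36.82, 34.741, 6.932, -0.005, 0.0], 'tool_pos': [0.191, -0.568, 0.23], 'tcp_rot': [-0.001, 0.583, 0.812, 0.0], 'wrist_force': [0.469, -0.677, -0.089], 'wrist_torque': [-0.002, -0.039, -0.04], 'width': 0.998} 0.0187
[[-0.02565675 -0.99449264  0.10161752  0.45530395]
 [-0.99951866  0.02374649 -0.01996402  0.00478825]
 [ 0.01744102 -0.10208082 -0.9946232   1.04309898]
 [ 0.          0.          0.          1.        ]] [[-0.96874206 -0.17884223  0.17191358  0.34681384]
 [-0.24733842  0.6431488  -0.72469533  0.87792062]
 [ 0.01904012 -0.74456368 -0.66727985  0.82499871]
 [ 0.          0.          0.          1.        ]]
```

View pics/top.png

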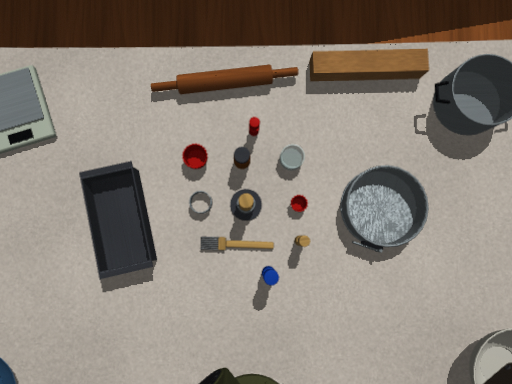

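View pics/side.png

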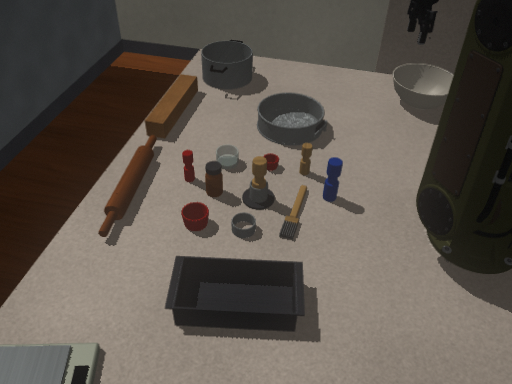

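Top view (512×384): tin (118,218), pan (385,207), large cup (195,157), mini cup (299,204), ramekin (291,157), jar (242,157), ring cutter (201,203) and brush (237,244). There are four tamper-like things: red (254,127), blue (270,275), a small beech one standing free (302,241), and a larger beech one in the holder (246,203). The last fits because it is not blue or red and is the larger. Next I measure positions and enlarge a crop.

```bash
python3 - <<'E'
from h import *
t=np.load('t0.npz'); s=np.load('s0.npz')
allP=np.vstack([t['P'][t['z']>0],s['P'][s['z']>0]])
reg={'big':(195,157,18),'mini':(299,204,12),'ram':(291,157,17),'jar':(242,157,12),'cutter':(201,203,16),'tamp':(246,203,20),'small':(302,241,12)}
for cl,c in (('top',t),('side',s)):
  P=c['P'];z=c['z']
  for k,(u,v,w) in reg.items():
    if cl=='top': 
      Q=P[v-w:v+w,u-w:u+w].reshape(-1,3); Q=Q[(Q[:,2]>.012)&(Q[:,2]<.3)]
      reg[k]=reg[k]+((Q[:,0].min()+Q[:,0].max())/2,(Q[:,1].min()+Q[:,1].max())/2)
    x,y=reg[k][3:5]
    Q=P.reshape(-1,3)[z.ravel()>0]; Q=Q[(np.hypot(Q[:,0]-x,Q[:,1]-y)<.055)&(Q[:,2]>.012)]
    top=np.percentile(Q[:,2],97); U=Q[Q[:,2]>top-.008]
    (cx,cy),rad=cv2.minEnclosingCircle(U[:,:2].astype(np.float32))
    print(cl,k,'box c',np.round((x,y),3),'top',round(top,4),'rim circle',np.round((cx,cy,rad),4),len(Q))
  F=P[(z>0)&(abs(P[...,2])<.02)&(P[...,0]>.3)&(P[...,0]<.6)&(abs(P[...,1])<.4)]; print(cl,'table z',np.median(F[:,2]))
  Q=P.reshape(-1,3)[z.ravel()>0]
  for k,lo,hi,zz in (('pan',(.3,-.5),(.6,-.2),(.05,.075)),('tin',(.2,.18),(.65,.5),(.05,.07))):
    U=Q[(Q[:,0]>lo[0])&(Q[:,0]<hi[0])&(Q[:,1]>lo[1])&(Q[:,1]<hi[1])&(Q[:,2]>zz[0])&(Q[:,2]<zz[1])][:,:2].astype(np.float32)
    if len(U): print(cl,k,cv2.minEnclosingCircle(U) if k=='pan' else cv2.minAreaRect(U),len(U))
P=t['P'];Q=P[228:256,196:276].reshape(-1,3); U=Q[(Q[:,2]>.008)&(Q[:,2]<.025)]; print('brush',cv2.minAreaRect(U[:,:2].astype(np.float32)),np.median(U[:,2]))
hd=P[234:254,200:222].reshape(-1,3);hd=hd[(hd[:,2]>.008)];print(hd.mean(0))
cv2.imwrite('pics/c1.png',np.hstack([cv2.resize(t['im'][110:300,180:330],(600,600))[:, :],]))
E
```

```text
top big box c [0.661 0.13 ] top 0.0459 rim circle [0.662  0.1298 0.0338] 243
top mini box c [ 0.534 -0.137] top 0.0342 rim circle [ 0.5348 -0.1363  0.0229] 112
top ram box c [ 0.656 -0.122] top 0.0437 rim circle [ 0.6565 -0.1222  0.0324] 231
top jar box c [0.652 0.008] top 0.0935 rim circle [0.6526 0.0084 0.0202] 308
top cutter box c [0.544 0.117] top 0.0339 rim circle [0.5445 0.1171 0.0289] 115
top tamp box c [0.537 0.001] top 0.1293 rim circle [0.5363 0.0008 0.0178] 284
top small box c [ 0.439 -0.137] top 0.0959 rim circle [ 0.4395 -0.1369  0.0139] 146
top table z 0.0016644052146074229
top pan ((0.5146599411964417, -0.3515082597732544), 0.10824821144342422) 719
top tin ((0.5059912204742432, 0.32368162274360657), (0.26987966895103455, 0.13271425664424896), 11.47402286529541) 1454Traceback (most recent call last):
  File "<stdin>", line 7, in <module>
ValueError: too many values to unpack (expected 3)
```

```bash
python3 - <<'E'
from h import *
t=np.load('t0.npz'); s=np.load('s0.npz')
reg={'big':(.662,.13),'mini':(.535,-.136),'ram':(.6565,-.122),'jar':(.6526,.0084),'cutter':(.5445,.117),'tamp':(.536,.001),'small':(.4395,-.137)}
P=s['P'];Q=P.reshape(-1,3)[s['z'].ravel()>0]
for k,(x,y) in reg.items():
    q=Q[(np.hypot(Q[:,0]-x,Q[:,1]-y)<.055)&(Q[:,2]>.012)]; top=np.percentile(q[:,2],97); U=q[q[:,2]>top-.008]
    c,rd=cv2.minEnclosingCircle(U[:,:2].astype(np.float32)); print('side',k,round(top,4),np.round(c+(rd,),4))
print('table',np.median(P[(abs(P[...,2])<.02)&(P[...,0]>.3)&(P[...,0]<.6)&(abs(P[...,1])<.4)][:,2]))
for n,D in (('top',t),('side',s)):
    Q=D['P'].reshape(-1,3)[D['z'].ravel()>0]
    U=Q[(Q[:,0]>.3)&(Q[:,0]<.65)&(Q[:,1]>.18)&(Q[:,1]<.5)&(Q[:,2]>.055)&(Q[:,2]<.072)][:,:2].astype(np.float32); print(n,'tin',cv2.minAreaRect(U))
    U=Q[(Q[:,0]>.35)&(Q[:,0]<.65)&(Q[:,1]>-.5)&(Q[:,1]<-.22)&(Q[:,2]>.055)&(Q[:,2]<.072)]
    # circle fit
    A=np.c_[2*U[:,:2],np.ones(len(U))]; m=np.linalg.lstsq(A,(U[:,:2]**2).sum(1),rcond=None)[0]; print(n,'pan fit',m[:2],np.sqrt(m[2]+m[:2]@m[:2]))
    U=Q[(Q[:,0]>.39)&(Q[:,0]<.49)&(Q[:,1]>-.075)&(Q[:,1]<.13)&(Q[:,2]>.01)&(Q[:,2]<.03)]; print(n,'brush',cv2.minAreaRect(U[:,:2].astype(np.float32)),np.median(U[:,2]))
    ys=np.histogram(U[:,1],10); print(np.round(ys[1],3),[ (round(np.median(U[(U[:,1]>=a)&(U[:,1]<=b),0]),4)) for a,b in zip(ys[1][:-1],ys[1][1:]) if ((U[:,1]>=a)&(U[:,1]<=b)).any()])
im=t['im'][110:300,180:330]; cv2.imwrite('pics/c1.png',cv2.resize(im,(474,600),interpolation=cv2.INTER_CUBIC))
E
```

```text
side big 0.0436 [0.6621 0.1309 0.0332]
side mini 0.0314 [ 0.5358 -0.1351  0.0242]
side ram 0.0416 [ 0.6603 -0.1227  0.0368]
side jar 0.0924 [0.6535 0.0102 0.0211]
side cutter 0.0317 [0.5453 0.1189 0.0306]
side tamp 0.1275 [0.5365 0.0023 0.02  ]
side small 0.0943 [ 0.4386 -0.1349  0.0146]
table 0.0012700360080135642
top tin ((0.506051242351532, 0.32376807928085327), (0.26987406611442566, 0.13251298666000366), 11.3984956741333)
top pan fit [ 0.52199102 -0.34971663] 0.09895762723714056
top brush ((0.43564078211784363, 0.027377508580684662), (0.18855252861976624, 0.03337026759982109), 88.32542419433594) 0.014393205979372103
[-0.067 -0.048 -0.029 -0.01   0.009  0.027  0.046  0.065  0.084  0.103
  0.122] [np.float64(0.4297), np.float64(0.4302), np.float64(0.4308), np.float64(0.4337), np.float64(0.4343), np.float64(0.4347), np.float64(0.4354), np.float64(0.4385), np.float64(0.439), np.float64(0.4343)]
side tin ((0.5049718618392944, 0.32269519567489624), (0.26950785517692566, 0.13501916825771332), 11.646255493164062)
side pan fit [ 0.52138306 -0.34758823] 0.09844265385818939
side brush ((0.4349668622016907, 0.028365597128868103), (0.19073185324668884, 0.033341895788908005), 86.81369018554688) 0.014099349863348598
[-0.067 -0.048 -0.029 -0.01   0.009  0.028  0.047  0.067  0.086  0.105
  0.124] [np.float64(0.4292), np.float64(0.4312), np.float64(0.4308), np.float64(0.4323), np.float64(0.4335), np.float64(0.435), np.float64(0.436), np.float64(0.4364), np.float64(0.439), np.float64(0.4397)]
```

View pics/c1.png

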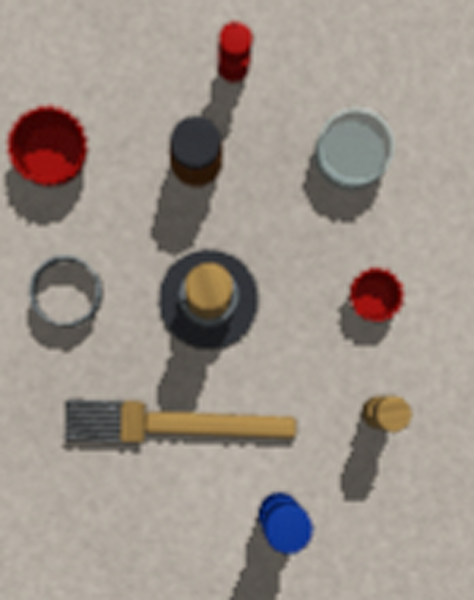

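The crop confirms the tamper: beech, in the holder, larger than the free beech one (tops 0.127 and 0.095 m). Two views agree within about 2 mm on all things, and the heights match the text. Now a small helper that works out the rows.

```bash
cat > g.py <<'E'
# usage: g.py x y z phi_deg n : constant row (tool axes, units) to play n times
import sys; from h import *
x,y,z,phi=map(float,sys.argv[1:5]); s=monitor.sense(); T=Tt(s)
p0=np.degrees(np.arctan2(T[1,0],T[0,0])); dphi=(phi-p0+180)%360-180
d=np.array([x,y,z])-T[:3,3]
n=int(sys.argv[5]) if len(sys.argv)>5 else int(max(1,np.ceil(abs(dphi)/5),np.ceil(np.linalg.norm(d)/.045)))
M=np.zeros((2,2))
for k in range(n):
    a=np.radians(p0+dphi*k/n); M+=[[np.cos(a),np.sin(a)],[np.sin(a),-np.cos(a)]]
u=np.linalg.solve(M,d[:2])/.05
print('t',round(s['time_s'],2),'pos',T[:3,3].round(4),'phi',round(p0,1),'tilt',np.round(T[:2,2],3),'w',round(s['width'],3),'F',np.round(s['wrist_force'],1))
print('n',n,'row',np.round([u[0],u[1],-d[2]/n/.05,0,0,-dphi/n/5],3).tolist())
E
python3 g.py .4352 .0375 .2 177.1 16
```

```text
t 0.1 pos [ 0.1914 -0.5683  0.2304] phi 108.6 tilt [-0.001  0.001] w 0.999 F [ 0.4 -0.1 -0.1]
n 16 row [0.259, 0.827, 0.038, 0.0, 0.0, -0.856]
```

Call:
play_rows(plan=[[[0.26,0.83,0.04,0,0,-0.86],[0.26,0.83,0.04,0,0,-0.86],[0.26,0.83,0.04,0,0,-0.86],[0.26,0.83,0.04,0,0,-0.86],[0.26,0.83,0.04,0,0,-0.86],[0.26,0.83,0.04,0,0,-0.86],[0.26,0.83,0.04,0,0,-0.86],[0.26,0.83,0.04,0,0,-0.86]]], fingers=0.0, force=40)

```text
time_s: 1.1
tool_pos: [0.4074, -0.3006, 0.2147]
tcp_rot: [-0.0, 0.316, 0.949, 0.0]
wrist_force: [1.1, 0.1, 0.9]
width: 0.5
```

Call:
play_rows(plan=[[[0.26,0.83,0.04,0,0,-0.86],[0.26,0.83,0.04,0,0,-0.86],[0.26,0.83,0.04,0,0,-0.86],[0.26,0.83,0.04,0,0,-0.86],[0.26,0.83,0.04,0,0,-0.86],[0.26,0.83,0.04,0,0,-0.86],[0.26,0.83,0.04,0,0,-0.86],[0.26,0.83,0.04,0,0,-0.86],[0,0,0,0,0,0],[0,0,0,0,0,0]]])

```text
time_s: 2.35
tool_pos: [0.4341, 0.0396, 0.1992]
tcp_rot: [-0.0, 0.023, 1.0, -0.0]
wrist_force: [0.2, -0.3, 0.5]
width: 0.495
```

```bash
python3 g.py .4352 .0375 .10 177.1 4; python3 - <<'E'
from h import *
im,z,K,d,T=shot('wrist','w1.png'); P=cloud(z,K,d,T)
print(T.round(3).tolist())
U=P[(z>0)&(P[...,2]>.008)&(P[...,2]<.025)&(P[...,0]>.39)&(P[...,0]<.49)&(P[...,1]>-.08)&(P[...,1]<.14)]
print(len(U),np.median(U[:,2]),cv2.minAreaRect(U[:,:2].astype(np.float32)))
for a in np.arange(-.06,.13,.02):
    m=abs(U[:,1]-a)<.01
    if m.any(): print(round(a,2),U[m,0].min().round(4),U[m,0].max().round(4))
E
```

```text
t 2.35 pos [0.4341 0.0396 0.1992] phi 177.4 tilt [-0. -0.] w 0.495 F [ 0.2 -0.3  0.5]
n 4 row [-0.006, -0.01, 0.496, 0.0, 0.0, 0.016]
[[-0.999, 0.043, 0.013, 0.429], [0.045, 0.952, 0.303, -0.038], [0.0, 0.303, -0.953, 0.341], [0.0, 0.0, 0.0, 1.0]]
2810 0.012326125990996611 ((0.4326518774032593, 0.027665458619594574), (0.19015324115753174, 0.032523028552532196), 86.67081451416016)
-0.06 0.4191 0.4362
-0.04 0.4196 0.4373
-0.02 0.4215 0.4395
0.0 0.4222 0.4406
0.02 0.4229 0.4417
0.04 0.4249 0.4427
0.06 0.4187 0.4512
0.08 0.4191 0.4525
0.1 0.421 0.4536
0.12 0.4217 0.4542
```

Call:
play_rows(plan=[[[0,0,0.9,0,0,0],[0,0,0.9,0,0,0],[0,0,0.9,0,0,0],[0,0,0.7,0,0,0],[0,0,0.3,0,0,0],[0,0,0.2,0,0,0],[0,0,0,0,0,0]]])

```text
time_s: 3.28
tool_pos: [0.4344, 0.0395, 0.0047]
tcp_rot: [0.0, 0.023, 1.0, 0.0]
wrist_force: [0.6, 0.4, 0.5]
width: 0.496
```

Call:
play_rows(plan=[[[0,0,0,0,0,0],[0,0,0,0,0,0],[0,0,0,0,0,0],[0,0,0,0,0,0],[0,0,-0.3,0,0,0],[0,0,-0.9,0,0,0],[0,0,-1,0,0,0],[0,0,-0.8,0,0,0]]], fingers=1, force=40)

```text
time_s: 4.28
tool_pos: [0.4342, 0.0396, 0.1572]
tcp_rot: [0.001, 0.023, 1.0, 0.0]
wrist_force: [0.9, 0.4, -0.5]
width: 0.198
```

```bash
python3 g.py .5203 .3007 .15 101.5 16
```

```text
t 4.28 pos [0.4342 0.0396 0.1572] phi 177.4 tilt [0.002 0.001] w 0.198 F [ 0.9  0.4 -0.5]
n 16 row [0.126, 0.348, 0.009, 0.0, 0.0, 0.949]
```

Call:
play_rows(plan=[[[0.13,0.35,0,0,0,0.95],[0.13,0.35,0,0,0,0.95],[0.13,0.35,0,0,0,0.95],[0.13,0.35,0,0,0,0.95],[0.13,0.35,0,0,0,0.95],[0.13,0.35,0,0,0,0.95],[0.13,0.35,0,0,0,0.95],[0.13,0.35,0,0,0,0.95]]])

```text
time_s: 5.28
tool_pos: [0.431, 0.1869, 0.155]
tcp_rot: [-0.0, 0.348, 0.937, 0.0]
wrist_force: [0.3, 0.5, -0.6]
width: 0.197
```

Call:
play_rows(plan=[[[0.13,0.35,0,0,0,0.95],[0.13,0.35,0,0,0,0.95],[0.13,0.35,0,0,0,0.95],[0.13,0.35,0,0,0,0.95],[0.13,0.35,0,0,0,0.95],[0.13,0.35,0,0,0,0.95],[0.13,0.35,0,0,0,0.95],[0.13,0.35,0,0,0,0.95],[0,0,0,0,0,0],[0,0,0,0,0,0]]])

```text
time_s: 6.52
tool_pos: [0.5187, 0.3034, 0.1544]
tcp_rot: [-0.0, 0.633, 0.774, -0.0]
wrist_force: [0.1, -0.1, -1.1]
width: 0.198
```

```bash
python3 g.py .5223 .3011 .10 101.5 2; python3 - <<'E'
from h import *
im,z,K,d,T=shot('top','t2.png'); P=cloud(z,K,d,T)
U=P[(z>0)&(P[...,2]>.053)&(P[...,2]<.072)&(P[...,0]>.3)&(P[...,0]<.65)&(P[...,1]>.18)&(P[...,1]<.5)]
print(cv2.minAreaRect(U[:,:2].astype(np.float32)))
im2,z,K,d,T=shot('wrist'); P=cloud(z,K,d,T)
U=P[(z>0)&(P[...,2]>.14)&(P[...,2]<.2)]; print(len(U),U.min(0),U.max(0))
cv2.imwrite('pics/v2.png',np.hstack([im[100:400,40:290],im2[:284:,:]]) if 0 else np.hstack([cv2.resize(im[130:322,40:240],(400,384)),cv2.resize(im2,(400,384))]))
E
```

```text
t 6.53 pos [0.5187 0.3034 0.1544] phi 101.5 tilt [-0. -0.] w 0.198 F [ 0.1 -0.1 -1.1]
n 2 row [-0.03, 0.03, 0.544, 0.0, 0.0, -0.002]
((0.5060974359512329, 0.3230706751346588), (0.2694404423236847, 0.13255295157432556), 11.289695739746094)
14178 [0.41097183 0.26362499 0.14931792] [0.58197647 0.3385944  0.19999682]
```

View pics/v2.png

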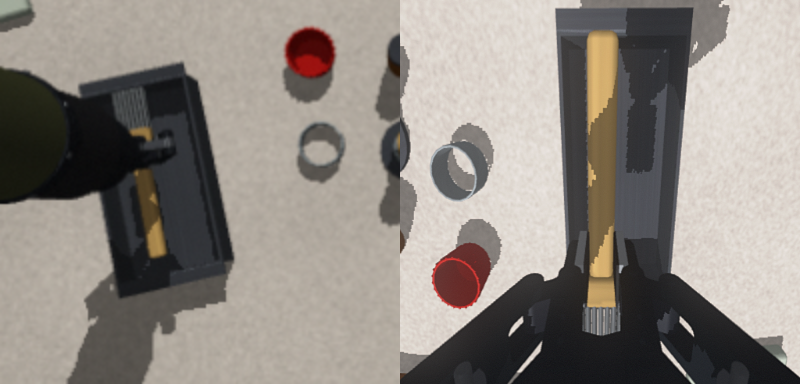

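Left view from the top: brush over the tin, handle at (155,215). Right view from the wrist: tin mouth at (560–690, 10–280), with the brush on its −y half and clear of the walls. Lowering.

Call:
play_rows(plan=[[[-0.06,0.06,0.6,0,0,0],[0,0,0.8,0,0,0],[0,0,0.8,0,0,0],[0,0,0.4,0,0,0],[0,0,0.2,0,0,0],[0,0,0.09,0,0,0],[0,0,0,0,0,0],[0,0,0,0,0,0]]])

```text
time_s: 7.62
tool_pos: [0.5251, 0.3027, 0.0147]
tcp_rot: [0.002, 0.633, 0.774, 0.003]
wrist_force: [-0.7, -1.0, 8.7]
width: 0.196
```

Call:
play_rows(plan=[[[0,0,0,0,0,0],[0,0,0,0,0,0],[0,0,0,0,0,0],[0,0,-0.3,0,0,0],[0,0,-0.9,0,0,0],[0,0,-1,0,0,0],[0,0,-1,0,0,0]]], fingers=0.3)

```text
time_s: 8.5
tool_pos: [0.5229, 0.301, 0.1734]
tcp_rot: [0.0, 0.633, 0.774, 0.001]
wrist_force: [0.7, -0.8, 0.1]
width: 0.352
```

```bash
python3 - <<'E'
from h import *
im2,z,K,d,T=shot('wrist','w3.png'); P=cloud(z,K,d,T)
hsv=cv2.cvtColor(im2,cv2.COLOR_BGR2HSV); m=(hsv[...,1]>90)&(hsv[...,2]>60)&(hsv[...,0]<25)&(hsv[...,0]>10)&(z>0)&(P[...,2]<.05)
U=P[m]; print(m.sum(),np.median(U[:,2]),cv2.minAreaRect(U[:,:2].astype(np.float32)))
E
python3 g.py .5355 -.1355 .2 191.5
```

```text
3227 0.016521935411609234 ((0.6362097859382629, 0.1491612195968628), (0.25715187191963196, 0.5126144886016846), 66.67515563964844)
t 8.55 pos [0.5255 0.3019 0.1822] phi 101.4 tilt [0.012 0.006] w 0.348 F [ 0.3 -0.4  7.7]
n 19 row [-0.309, -0.407, -0.019, 0.0, 0.0, -0.948]
```

```bash
python3 - <<'E'
from h import *
s=monitor.sense(); print(s['wrist_force'],s['tool_pos'],s['width'])
im2,z,K,d,T=shot('wrist'); P=cloud(z,K,d,T); im,z1,K,d,T=shot('side')
U=P[(z>0)&(P[...,0]>.40)&(P[...,0]<.62)&(P[...,1]>.25)&(P[...,1]<.4)]; 
cv2.imwrite('pics/v3.png',np.hstack([cv2.resize(im[180:372,100:356],(400,300)),cv2.resize(im2,(400,300))]))
E
```

```text
[ 0.29956668 -0.39630879  7.69263505] [0.52546005 0.30191009 0.18217004] 0.3480809496942574
```

View pics/v3.png

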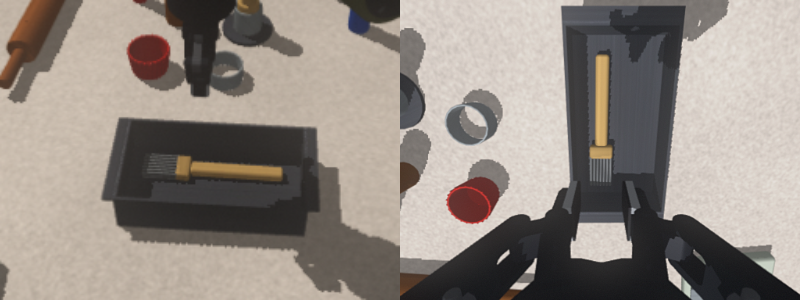

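Brush lies on the tin's bottom along its length, −y side (side crop (145–280,170); wrist (600,115)). Next, the mini cup.

Call:
play_rows(plan=[[[-0.31,-0.41,-0.02,0,0,-0.95],[-0.31,-0.41,-0.02,0,0,-0.95],[-0.31,-0.41,-0.02,0,0,-0.95],[-0.31,-0.41,-0.02,0,0,-0.95],[-0.31,-0.41,-0.02,0,0,-0.95],[-0.31,-0.41,-0.02,0,0,-0.95],[-0.31,-0.41,-0.02,0,0,-0.95],[-0.31,-0.41,-0.02,0,0,-0.95],[-0.31,-0.41,-0.02,0,0,-0.95],[-0.31,-0.41,-0.02,0,0,-0.95]]], fingers=-1, force=25)

```text
time_s: 9.9
tool_pos: [0.4364, 0.0658, 0.1801]
tcp_rot: [0.0, 0.267, 0.964, 0.0]
wrist_force: [0.2, -0.0, -0.3]
width: 0.997
```

Call:
play_rows(plan=[[[-0.31,-0.41,-0.02,0,0,-0.95],[-0.31,-0.41,-0.02,0,0,-0.95],[-0.31,-0.41,-0.02,0,0,-0.95],[-0.31,-0.41,-0.02,0,0,-0.95],[-0.31,-0.41,-0.02,0,0,-0.95],[-0.31,-0.41,-0.02,0,0,-0.95],[-0.31,-0.41,-0.02,0,0,-0.95],[-0.31,-0.41,-0.02,0,0,-0.95],[-0.31,-0.41,-0.02,0,0,-0.95],[0,0,0,0,0,0]]])

```text
time_s: 11.15
tool_pos: [0.5322, -0.1391, 0.1881]
tcp_rot: [-0.001, -0.101, 0.995, -0.0]
wrist_force: [-0.5, -0.3, -0.1]
width: 1.0
```

```bash
python3 - <<'E'
from h import *
im,z,K,d,T=shot('wrist','w4.png'); P=cloud(z,K,d,T)
hsv=cv2.cvtColor(im,cv2.COLOR_BGR2HSV); m=(hsv[...,1]>120)&(hsv[...,2]>50)&((hsv[...,0]<8)|(hsv[...,0]>172))&(z>0)&(np.hypot(P[...,0]-.535,P[...,1]+.136)<.05)
U=P[m]; t=np.percentile(U[:,2],98); print(m.sum(),t,cv2.minEnclosingCircle(U[U[:,2]>t-.005][:,:2].astype(np.float32)))
E
python3 g.py .5355 -.1355 .03 191.5 5
```

```text
1155 0.029652991466638627 ((0.5466766953468323, -0.13044393062591553), 0.03555814176797867)
t 11.2 pos [ 0.5319 -0.1385  0.1883] phi -168.5 tilt [-0.001 -0.   ] w 0.998 F [-0.7  0.6 -0.2]
n 5 row [-0.016, 0.009, 0.633, 0.0, 0.0, 0.001]
```

Call:
play_rows(plan=[[[-0.08,0.05,0.7,0,0,0],[0,0,0.9,0,0,0],[0,0,0.9,0,0,0],[0,0,0.7,0,0,0],[0,0,0.3,0,0,0],[0,0,0.15,0,0,0],[0,0,0,0,0,0]]])

```text
time_s: 12.08
tool_pos: [0.5362, -0.1347, 0.0073]
tcp_rot: [0.001, -0.102, 0.995, -0.0]
wrist_force: [-0.0, 0.3, 0.1]
width: 0.998
```

Call:
play_rows(plan=[[[0,0,0,0,0,0],[0,0,0,0,0,0],[0,0,0,0,0,0],[0,0,0,0,0,0],[0,0,0,0,0,0],[0,0,-0.3,0,0,0],[0,0,-0.9,0,0,0],[0,0,-1,0,0,0],[0,0,-1,0,0,0],[0,0,0,0,0,0]]], fingers=1, force=25)

```text
time_s: 13.32
tool_pos: [0.5377, -0.1352, 0.1724]
tcp_rot: [0.005, -0.102, 0.995, -0.001]
wrist_force: [0.7, 0.3, -1.8]
width: 0.492
```

```bash
python3 - <<'E'
from h import *
im2,z,K,d,T=shot('wrist'); im,z1,K,d,T=shot('side')
cv2.imwrite('pics/v4.png',np.hstack([cv2.resize(im[80:272,180:436],(400,300)),cv2.resize(im2,(400,300))]))
E
python3 g.py .4505 .3426 .16 191.5
```

```text
t 13.43 pos [ 0.5358 -0.1346  0.167 ] phi -168.3 tilt [0.001 0.001] w 0.493 F [-0.9  0.3 -1.4]
n 11 row [-0.022, 0.881, 0.013, 0.0, 0.0, 0.003]
```

View pics/v4.png

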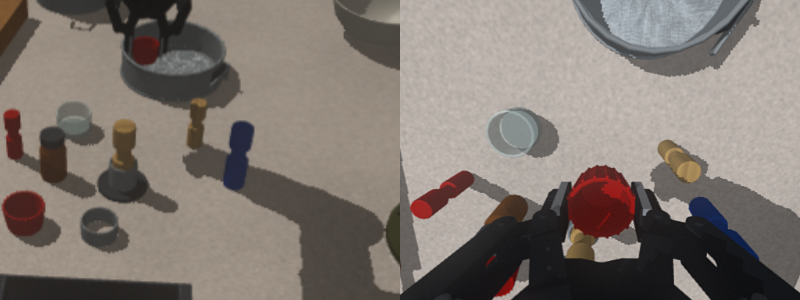

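Mini cup held upright between the pads (wrist (600,200)). Carrying to the tin.

Call:
play_rows(plan=[[[-0.02,0.88,0,0,0,0],[-0.02,0.88,0,0,0,0],[-0.02,0.88,0,0,0,0],[-0.02,0.88,0,0,0,0],[-0.02,0.88,0,0,0,0],[-0.02,0.88,0,0,0,0],[-0.02,0.88,0,0,0,0],[-0.02,0.88,0,0,0,0],[-0.02,0.88,0,0,0,0],[-0.02,0.88,0,0,0,0]]])

```text
time_s: 14.68
tool_pos: [0.4555, 0.2991, 0.1648]
tcp_rot: [-0.001, -0.102, 0.995, -0.001]
wrist_force: [-0.5, 0.4, 0.0]
width: 0.493
```

Call:
play_rows(plan=[[[-0.02,0.88,0,0,0,0],[0,0,0,0,0,0],[0,0,0,0,0,0]]])

```text
time_s: 15.05
tool_pos: [0.4482, 0.341, 0.1651]
tcp_rot: [-0.001, -0.102, 0.995, -0.001]
wrist_force: [-0.3, -0.6, -0.8]
width: 0.492
```

```bash
python3 - <<'E'
from h import *
im,z,K,d,T=shot('side'); P=cloud(z,K,d,T)
C=np.array([.5055,.3232]);a=np.radians(11.5);E=np.array([[np.cos(a),np.sin(a)],[-np.sin(a),np.cos(a)]])
L=(P[...,:2]-C)@E.T
m=(abs(L[...,0])<.112)&(abs(L[...,1])<.057)&(P[...,2]<.03)&(P[...,2]>.013)&(z>0)
U=np.c_[L[m],P[m][:,2]]; print(m.sum(),np.median(U[:,2]),cv2.minAreaRect(U[:,:2].astype(np.float32)))
print(U.min(0),U.max(0))
E
python3 g.py .4505 .3426 .013 191.5 4
```

```text
856 0.01733128408904505 ((0.003338634967803955, -0.025633547455072403), (0.18889552354812622, 0.036334458738565445), 0.8569468855857849)
[-0.09107479 -0.04312986  0.01306152] [ 0.09758082 -0.00672361  0.02235922]
t 15.1 pos [0.4485 0.3407 0.1656] phi -168.4 tilt [-0.001 -0.001] w 0.494 F [-0.2 -0.   0.1]
n 4 row [-0.012, 0.007, 0.763, 0.0, 0.0, 0.007]
```

Call:
play_rows(plan=[[[-0.04,0.03,0.6,0,0,0],[0,0,0.9,0,0,0],[0,0,0.8,0,0,0],[0,0,0.45,0,0,0],[0,0,0.2,0,0,0],[0,0,0.1,0,0,0],[0,0,0,0,0,0],[0,0,0,0,0,0]]])

```text
time_s: 16.1
tool_pos: [0.4507, 0.3438, 0.0149]
tcp_rot: [0.001, -0.102, 0.995, 0.001]
wrist_force: [-0.9, -0.9, -1.6]
width: 0.491
```

Call:
play_rows(plan=[[[0,0,0,0,0,0],[0,0,0,0,0,0],[0,0,0,0,0,0],[0,0,-0.3,0,0,0],[0,0,-0.9,0,0,0],[0,0,-1,0,0,0],[0,0,-1,0,0,0],[0,0,-0.5,0,0,0],[0,0,0,0,0,0]]], fingers=-0.6)

```text
time_s: 17.23
tool_pos: [0.4511, 0.344, 0.2029]
tcp_rot: [0.002, -0.102, 0.995, 0.002]
wrist_force: [0.6, -0.4, -0.3]
width: 0.8
```

```bash
python3 - <<'E'
from h import *
im2,z2,K,d,T=shot('wrist'); im,z,K,d,T=shot('side'); P=cloud(z,K,d,T)
U=P[(np.hypot(P[...,0]-.4505,P[...,1]-.3426)<.03)&(P[...,2]>.022)&(P[...,2]<.06)]; print(np.percentile(U[:,2],[5,50,98]), cv2.minEnclosingCircle(U[U[:,2]>.028][:,:2].astype(np.float32)))
cv2.imwrite('pics/v5.png',np.hstack([cv2.resize(im[180:372,100:356],(400,300)),cv2.resize(im2,(400,300))]))
E
python3 g.py .5365 .0015 .22 191.5
```

```text
[0.02286614 0.03168353 0.036006  ] ((0.4508275091648102, 0.3429909348487854), 0.022878356277942657)
t 17.32 pos [0.4501 0.3433 0.199 ] phi -168.3 tilt [-0.     0.001] w 0.799 F [-0.3 -0.5 -0.6]
n 8 row [-0.04, -0.881, -0.053, 0.0, 0.0, 0.004]
```

View pics/v5.png

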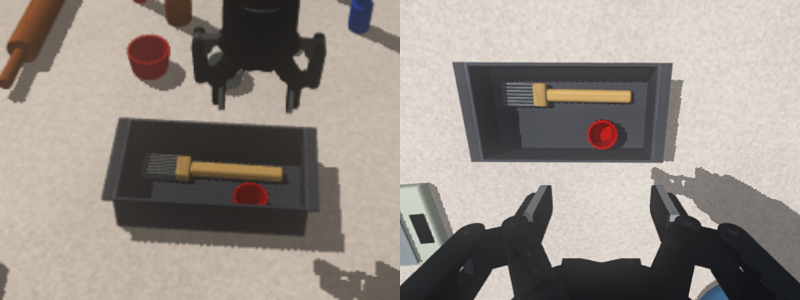

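Mini cup stands upright in the tin beside the brush (wrist (602,135), brush (570,95)). Next, above the tamper with a close look.

Call:
play_rows(plan=[[[-0.04,-0.88,-0.05,0,0,0],[-0.04,-0.88,-0.05,0,0,0],[-0.04,-0.88,-0.05,0,0,0],[-0.04,-0.88,-0.05,0,0,0],[-0.04,-0.88,-0.05,0,0,0],[-0.04,-0.88,-0.05,0,0,0],[-0.04,-0.88,-0.05,0,0,0],[-0.04,-0.88,-0.05,0,0,0],[0,0,0,0,0,0],[0,0,0,0,0,0]]], fingers=-0.7, force=40)

```text
time_s: 18.58
tool_pos: [0.5367, 0.0018, 0.2177]
tcp_rot: [-0.001, -0.101, 0.995, 0.0]
wrist_force: [-0.1, 0.9, -0.3]
width: 0.851
```

```bash
python3 - <<'E'
from h import *
im,z,K,d,T=shot('wrist'); P=cloud(z,K,d,T)
m=(np.hypot(P[...,0]-.5365,P[...,1]-.0015)<.04)&(P[...,2]>.117)&(P[...,2]<.135)&(z>0); U=P[m]
if len(U): print(len(U),np.median(U[:,2]),cv2.minEnclosingCircle(U[:,:2].astype(np.float32)))
im,z,K,d,T=shot('top'); P=cloud(z,K,d,T)
E
python3 g.py .5365 .0015 .088 191.5 1
```

```text
1220 0.1246455836821788 ((0.5351076722145081, 0.002053269185125828), 0.017968282103538513)
t 18.68 pos [0.5368 0.0026 0.2182] phi -168.3 tilt [-0.001 -0.   ] w 0.849 F [ 0.1 -0.4  0.3]
n 1 row [0.009, -0.02, 2.603, 0.0, 0.0, 0.043]
```

Call:
play_rows(plan=[[[0.02,0,0.6,0,0,0],[0,0,0.8,0,0,0],[0,0,0.7,0,0,0],[0,0,0.35,0,0,0],[0,0,0.15,0,0,0],[0,0,0,0,0,0]]])

```text
time_s: 19.42
tool_pos: [0.5364, 0.0019, 0.0895]
tcp_rot: [0.0, -0.102, 0.995, -0.0]
wrist_force: [-0.8, -0.3, 0.4]
width: 0.849
```

Call:
play_rows(plan=[[[0,0,0,0,0,0],[0,0,0,0,0,0],[0,0,0,0,0,0],[0,0,0,0,0,0],[0,0,0,0,0,0]]], fingers=1, force=45)

```text
time_s: 20.05
tool_pos: [0.5368, 0.0017, 0.0899]
tcp_rot: [0.001, -0.102, 0.995, -0.0]
wrist_force: [-0.6, -0.1, 6.0]
width: 0.411
```

```bash
python3 g.py .5365 .0015 .21 191.5 1
```

```text
t 20.05 pos [0.5368 0.0017 0.0899] phi -168.3 tilt [0.002 0.   ] w 0.411 F [-0.6 -0.1  6. ]
n 1 row [0.006, -0.002, -2.401, 0.0, 0.0, 0.034]
```

Call:
play_rows(plan=[[[0,0,-0.2,0,0,0],[0,0,-0.3,0,0,0],[0,0,-0.4,0,0,0],[0,0,-0.5,0,0,0],[0,0,-0.5,0,0,0],[0,0,-0.5,0,0,0],[0,0,0,0,0,0],[0,0,0,0,0,0]]])

```text
time_s: 21.05
tool_pos: [0.5358, 0.0017, 0.2084]
tcp_rot: [-0.0, -0.102, 0.995, 0.0]
wrist_force: [0.5, 0.3, -0.9]
width: 0.407
```

```bash
python3 - <<'E'
from h import *
im,z,K,d,T=shot('side'); im2=shot('wrist')[0]
P=cloud(z,K,d,T); U=P[(np.hypot(P[...,0]-.536,P[...,1]-.002)<.025)&(P[...,2]>.055)&(P[...,2]<.2)&(z>0)]
print(len(U), np.percentile(U[:,2],[0,1,3,50]))
cv2.imwrite('pics/v6.png',np.hstack([cv2.resize(im[60:252,160:416],(400,300)),cv2.resize(im2,(400,300))]))
E
python3 g.py .5485 .3626 .21 191.5
```

```text
384 [0.12495786 0.12718413 0.12853325 0.16483516]
t 21.15 pos [0.5356 0.0016 0.2078] phi -168.3 tilt [-0.002 -0.   ] w 0.413 F [ 1.3  0.5 -1.2]
n 9 row [-0.189, 0.78, -0.005, 0.0, 0.0, 0.004]
```

View pics/v6.png

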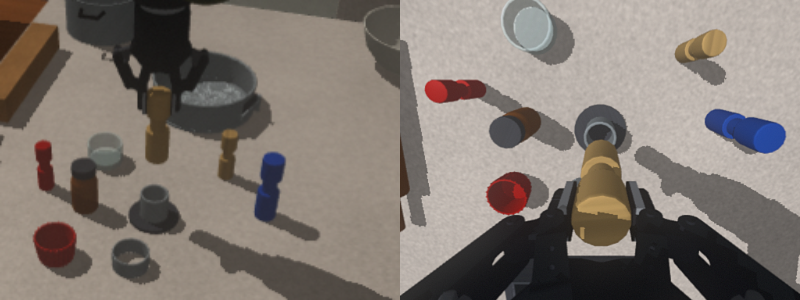

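Tamper is out of the holder, upright, with its foot at z≈0.125 (side crop (157,125)). Carrying to the tin.

Call:
play_rows(plan=[[[-0.1,0.4,0,0,0,0],[-0.2,0.78,0,0,0,0],[-0.2,0.78,0,0,0,0],[-0.19,0.78,0,0,0,0],[-0.19,0.78,0,0,0,0],[-0.19,0.78,0,0,0,0],[-0.19,0.78,0,0,0,0],[-0.19,0.78,0,0,0,0],[-0.19,0.78,0,0,0,0],[-0.1,0.4,0,0,0,0]]])

```text
time_s: 22.4
tool_pos: [0.5492, 0.3664, 0.2074]
tcp_rot: [-0.001, -0.102, 0.995, -0.001]
wrist_force: [0.5, -0.3, -0.8]
width: 0.408
```

Call:
play_rows(plan=[[[0,0,0,0,0,0],[0,0,0,0,0,0],[0,0,0,0,0,0]]])

```text
time_s: 22.78
tool_pos: [0.5503, 0.3632, 0.2092]
tcp_rot: [0.0, -0.101, 0.995, 0.0]
wrist_force: [-0.2, 0.6, -0.4]
width: 0.41
```

```bash
python3 g.py .5485 .3626 .0885 191.5 1
```

```text
t 22.77 pos [0.5503 0.3632 0.2092] phi -168.4 tilt [0. 0.] w 0.41 F [-0.2  0.6 -0.4]
n 1 row [0.038, -0.004, 2.414, 0.0, 0.0, 0.021]
```

Call:
play_rows(plan=[[[0.03,0,0.5,0,0,0],[0,0,0.7,0,0,0],[0,0,0.6,0,0,0],[0,0,0.3,0,0,0],[0,0,0.15,0,0,0],[0,0,0.1,0,0,0],[0,0,0.05,0,0,0],[0,0,0,0,0,0],[0,0,0,0,0,0]]])

```text
time_s: 23.9
tool_pos: [0.5489, 0.3638, 0.0894]
tcp_rot: [0.0, -0.102, 0.995, 0.0]
wrist_force: [0.7, 0.2, -0.2]
width: 0.411
```

```bash
python3 g.py .5485 .3626 .088 191.5 1
```

```text
t 23.9 pos [0.5489 0.3638 0.0894] phi -168.3 tilt [0.001 0.001] w 0.411 F [ 0.7  0.2 -0.2]
n 1 row [0.012, -0.023, 0.027, 0.0, 0.0, 0.032]
```

Call:
play_rows(plan=[[[0,0,0.04,0,0,0],[0,0,0,0,0,0],[0,0,0,0,0,0]]])

```text
time_s: 24.28
tool_pos: [0.5491, 0.3639, 0.0879]
tcp_rot: [0.001, -0.102, 0.995, 0.0]
wrist_force: [-1.5, -0.0, 4.9]
width: 0.409
```

Call:
play_rows(plan=[[[0,0,0,0,0,0],[0,0,0,0,0,0],[0,0,0,0,0,0],[0,0,0,0,0,0],[0,0,-0.3,0,0,0],[0,0,-0.9,0,0,0],[0,0,-1,0,0,0],[0,0,-0.6,0,0,0],[0,0,0,0,0,0]]], fingers=-1)

```text
time_s: 25.4
tool_pos: [0.5498, 0.3642, 0.232]
tcp_rot: [0.003, -0.102, 0.995, 0.002]
wrist_force: [-0.3, -0.4, -0.5]
width: 0.996
```

```bash
python3 - <<'E'
from h import *
im,z,K,d,T=shot('side'); im2=shot('wrist')[0]
P=cloud(z,K,d,T); U=P[(np.hypot(P[...,0]-.5485,P[...,1]-.3626)<.035)&(P[...,2]>.07)&(P[...,2]<.14)&(z>0)]
print(len(U), np.percentile(U[:,2],[50,97]), U[U[:,2]>.115].mean(0),U[(U[:,2]>.09)&(U[:,2]<.1)].mean(0))
cv2.imwrite('pics/v7.png',np.hstack([cv2.resize(im[150:342,100:356],(400,300)),cv2.resize(im2,(400,300))]))
E
python3 g.py .662 .1303 .2 191.5
```

```text
475 [0.12062057 0.12592558] [0.54845587 0.36704684 0.12319557] [0.54507046 0.37675021 0.09472726]
t 25.5 pos [0.5486 0.3638 0.2275] phi -168.3 tilt [0.    0.001] w 1.004 F [-0.2  0.9 -0.9]
n 6 row [-0.214, -0.838, 0.092, 0.0, 0.0, 0.005]
```

View pics/v7.png

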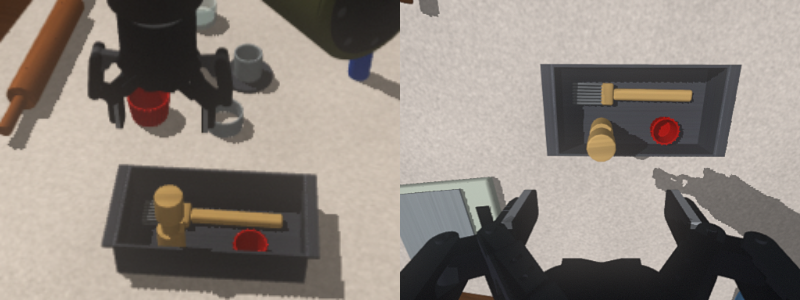

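Tamper stands upright in the tin (wrist (600,140)), brush and mini cup undisturbed. Next, the large cup.

Call:
play_rows(plan=[[[-0.21,-0.84,0.1,0,0,0],[-0.21,-0.84,0.1,0,0,0],[-0.21,-0.84,0.1,0,0,0],[-0.21,-0.84,0.1,0,0,0],[-0.21,-0.84,0.1,0,0,0],[-0.21,-0.84,0.1,0,0,0],[0,0,0,0,0,0],[0,0,0,0,0,0]]])

```text
time_s: 26.5
tool_pos: [0.661, 0.1296, 0.1958]
tcp_rot: [-0.001, -0.101, 0.995, -0.0]
wrist_force: [-0.0, -0.0, 0.4]
width: 0.996
```

```bash
python3 - <<'E'
from h import *
im,z,K,d,T=shot('wrist'); P=cloud(z,K,d,T)
m=(np.hypot(P[...,0]-.662,P[...,1]-.1303)<.045)&(P[...,2]>.032)&(P[...,2]<.055)&(z>0); U=P[m]
if len(U): print(len(U),np.percentile(U[:,2],97),cv2.minEnclosingCircle(U[:,:2].astype(np.float32)))
E
python3 g.py .662 .1303 .010 191.5 1
```

```text
754 0.04190247273700264 ((0.660638689994812, 0.13028645515441895), 0.033030252903699875)
t 26.55 pos [0.6609 0.1302 0.1963] phi -168.3 tilt [-0.001 -0.   ] w 0.997 F [-0.2 -0.  -0.4]
n 1 row [-0.022, -0.002, 3.725, 0.0, 0.0, 0.038]
```

Call:
play_rows(plan=[[[0,0,0.7,0,0,0],[0,0,0.9,0,0,0],[0,0,0.9,0,0,0],[0,0,0.7,0,0,0],[0,0,0.3,0,0,0],[0,0,0.2,0,0,0],[0,0,0,0,0,0]]])

```text
time_s: 27.42
tool_pos: [0.6615, 0.13, 0.0124]
tcp_rot: [0.0, -0.102, 0.995, 0.0]
wrist_force: [0.1, -0.1, -0.1]
width: 0.996
```

Call:
play_rows(plan=[[[0,0,0,0,0,0],[0,0,0,0,0,0],[0,0,0,0,0,0],[0,0,0,0,0,0],[0,0,-0.3,0,0,0],[0,0,-0.9,0,0,0],[0,0,-1,0,0,0],[0,0,-1,0,0,0],[0,0,0,0,0,0],[0,0,0,0,0,0]]], fingers=1, force=30)

```text
time_s: 28.68
tool_pos: [0.6611, 0.1297, 0.1719]
tcp_rot: [-0.0, -0.101, 0.995, 0.0]
wrist_force: [-0.3, -0.9, -1.1]
width: 0.733
```

```bash
python3 g.py .5137 -.3095 .17 191.5; python3 - <<'E'
from h import *
im,z,K,d,T=shot('side'); P=cloud(z,K,d,T); p=monitor.sense()['tool_pos']
h=cv2.cvtColor(im,cv2.COLOR_BGR2HSV); m=(h[...,1]>120)&((h[...,0]<8)|(h[...,0]>172))&(P[...,2]>.09)&(np.hypot(P[...,0]-p[0],P[...,1]-p[1])<.06)
print(m.sum(),np.percentile(P[m][:,2],[0,2,98,100]))
E
```

```text
t 28.68 pos [0.6611 0.1297 0.1719] phi -168.3 tilt [-0.     0.001] w 0.733 F [-0.3 -0.9 -1.1]
n 11 row [0.423, -0.728, 0.003, 0.0, 0.0, 0.003]
737 [0.15807967 0.16043216 0.20146171 0.2040813 ]
```

Call:
play_rows(plan=[[[0.42,-0.73,0,0,0,0],[0.42,-0.73,0,0,0,0],[0.42,-0.73,0,0,0,0],[0.42,-0.73,0,0,0,0],[0.42,-0.73,0,0,0,0],[0.42,-0.73,0,0,0,0],[0.42,-0.73,0,0,0,0],[0.42,-0.73,0,0,0,0],[0.42,-0.73,0,0,0,0],[0.42,-0.73,0,0,0,0]]])

```text
time_s: 29.98
tool_pos: [0.5282, -0.2713, 0.1702]
tcp_rot: [-0.001, -0.102, 0.995, 0.001]
wrist_force: [1.1, -0.4, 0.3]
width: 0.728
```

Call:
play_rows(plan=[[[0.42,-0.73,0,0,0,0],[0,0,0,0,0,0],[0,0,0,0,0,0]]])

```text
time_s: 30.35
tool_pos: [0.5158, -0.3101, 0.1705]
tcp_rot: [-0.001, -0.101, 0.995, 0.001]
wrist_force: [-0.6, -0.1, 0.5]
width: 0.728
```

```bash
python3 g.py .5137 -.3095 .0165 191.5 1; python3 - <<'E'
from h import *
im,z,K,d,T=shot('wrist','w8.png'); P=cloud(z,K,d,T)
Q=P[z>0]; U=Q[(np.hypot(Q[:,0]-.522,Q[:,1]+.349)<.12)&(Q[:,2]>.052)&(Q[:,2]<.068)]
A=np.c_[2*U[:,:2],np.ones(len(U))]; m=np.linalg.lstsq(A,(U[:,:2]**2).sum(1),rcond=None)[0]; print('pan fit',m[:2],np.sqrt(m[2]+m[:2]@m[:2]),len(U))
E
```

```text
t 30.35 pos [ 0.5158 -0.3101  0.1705] phi -168.4 tilt [-0.002  0.001] w 0.728 F [-0.6 -0.1  0.5]
n 1 row [0.039, 0.02, 3.081, 0.0, 0.0, 0.027]
pan fit [ 0.52031453 -0.35004266] 0.09769567258400183 6086
```

View pics/w8.png

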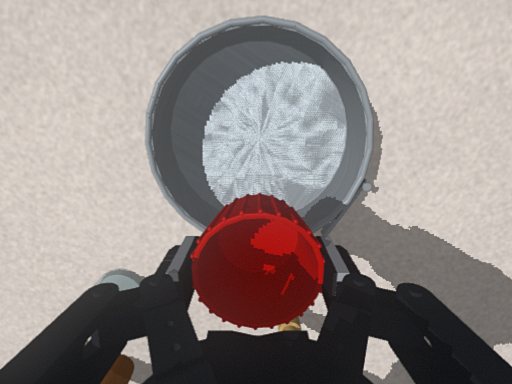

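Pan rim (260,125) and cup (258,265) are both well seen; the fit agrees with the earlier pan centre within 2 mm. Lowering.

Call:
play_rows(plan=[[[0.04,0.02,0.6,0,0,0],[0,0,0.9,0,0,0],[0,0,0.8,0,0,0],[0,0,0.4,0,0,0],[0,0,0.2,0,0,0],[0,0,0.12,0,0,0],[0,0,0.06,0,0,0],[0,0,0,0,0,0]]])

```text
time_s: 31.4
tool_pos: [0.5144, -0.3099, 0.0185]
tcp_rot: [0.0, -0.102, 0.995, -0.0]
wrist_force: [0.5, 0.9, -0.6]
width: 0.732
```

Call:
play_rows(plan=[[[0,0,0,0,0,0],[0,0,0,0,0,0],[0,0,0,0,0,0],[0,0,-0.3,0,0,0],[0,0,-0.9,0,0,0],[0,0,-1,0,0,0],[0,0,-1,0,0,0],[0,0,0,0,0,0]]], fingers=-1)

```text
time_s: 32.4
tool_pos: [0.5159, -0.311, 0.185]
tcp_rot: [0.005, -0.102, 0.995, -0.003]
wrist_force: [-0.1, -0.0, -0.5]
width: 1.0
```

```bash
python3 g.py .658 -.1225 .19 191.5; python3 - <<'E'
from h import *
im,z,K,d,T=shot('wrist','w9.png'); P=cloud(z,K,d,T)
h=cv2.cvtColor(im,cv2.COLOR_BGR2HSV); m=(h[...,1]>120)&((h[...,0]<8)|(h[...,0]>172))&(z>0)&(np.hypot(P[...,0]-.521,P[...,1]+.349)<.1)
U=P[m]; t=np.percentile(U[:,2],98); print(t,cv2.minEnclosingCircle(U[U[:,2]>t-.006][:,:2].astype(np.float32)))
E
```

```text
t 32.4 pos [ 0.5159 -0.311   0.185 ] phi -168.3 tilt [ 0.01  -0.004] w 1.0 F [-0.1 -0.  -0.5]
n 6 row [-0.59, 0.52, -0.017, 0.0, 0.0, 0.005]
0.04555938033509025 ((0.5121108293533325, -0.310270756483078), 0.03273523598909378)
```

Large cup is on the pan's bottom (rim 0.0456 against 0.046 expected). Now the ramekin.

Call:
play_rows(plan=[[[-0.59,0.52,0,0,0,0],[-0.59,0.52,0,0,0,0],[-0.59,0.52,0,0,0,0],[-0.59,0.52,0,0,0,0],[-0.59,0.52,0,0,0,0],[-0.59,0.52,0,0,0,0],[0,0,0,0,0,0],[0,0,0,0,0,0]]])

```text
time_s: 33.45
tool_pos: [0.6555, -0.1212, 0.177]
tcp_rot: [-0.001, -0.102, 0.995, 0.0]
wrist_force: [0.7, 0.0, 0.3]
width: 1.002
```

```bash
python3 - <<'E'
from h import *
im,z,K,d,T=shot('wrist','w10.png'); P=cloud(z,K,d,T)
m=(np.hypot(P[...,0]-.658,P[...,1]+.1225)<.045)&(P[...,2]>.032)&(P[...,2]<.055)&(z>0); U=P[m]
if len(U): print(len(U),np.percentile(U[:,2],97),cv2.minEnclosingCircle(U[:,:2].astype(np.float32)))
E
python3 g.py .657 -.1225 .004 191.5 1
```

```text
804 0.039948360802160854 ((0.6555162668228149, -0.121148020029068), 0.032081082463264465)
t 33.5 pos [ 0.6554 -0.1217  0.1774] phi -168.4 tilt [-0.001 -0.   ] w 1.002 F [-0.8 -0.  -0.2]
n 1 row [-0.028, -0.022, 3.469, 0.0, 0.0, 0.027]
```

View pics/w10.png

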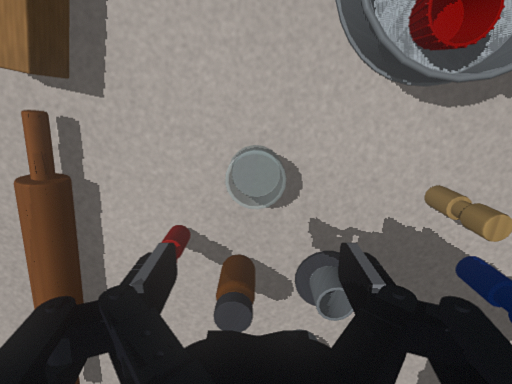

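Ramekin in view at (258,178), rim 0.040 m and centre under the tool; path clear. Descending.

Call:
play_rows(plan=[[[0,0,0.6,0,0,0],[0,0,0.9,0,0,0],[0,0,0.8,0,0,0],[0,0,0.6,0,0,0],[0,0,0.35,0,0,0],[0,0,0.2,0,0,0],[0,0,0,0,0,0]]])

```text
time_s: 34.38
tool_pos: [0.6559, -0.1214, 0.0055]
tcp_rot: [0.0, -0.101, 0.995, -0.0]
wrist_force: [-0.1, 0.1, 1.1]
width: 1.002
```

Call:
play_rows(plan=[[[0,0,0,0,0,0],[0,0,0,0,0,0],[0,0,0,0,0,0],[0,0,0,0,0,0],[0,0,-0.1,0,0,0],[0,0,0,0,0,0]]], fingers=1, force=45)

```text
time_s: 35.12
tool_pos: [0.6557, -0.1211, 0.0102]
tcp_rot: [-0.0, -0.102, 0.995, 0.0]
wrist_force: [-0.4, 0.4, -0.6]
width: 0.732
```

Call:
play_rows(plan=[[[0,0,-0.3,0,0,0],[0,0,-0.6,0,0,0],[0,0,-0.7,0,0,0],[0,0,-0.7,0,0,0],[0,0,-0.4,0,0,0],[0,0,0,0,0,0],[0,0,0,0,0,0]]])

```text
time_s: 36.0
tool_pos: [0.6552, -0.1209, 0.1432]
tcp_rot: [-0.001, -0.102, 0.995, 0.001]
wrist_force: [0.1, 0.9, -2.8]
width: 0.726
```

```bash
python3 g.py .5290 -.388 .15 191.5 9; python3 - <<'E'
from h import *
im,z,K,d,T=shot('side'); im2=shot('wrist')[0]
P=cloud(z,K,d,T); p=monitor.sense()['tool_pos']
U=P[(np.hypot(P[...,0]-p[0],P[...,1]-p[1])<.04)&(P[...,2]>.08)&(z>0)]; print(np.percentile(U[:,2],[0,2,10]))
cv2.imwrite('pics/v8.png',np.hstack([cv2.resize(im[60:252,160:416],(400,300)),cv2.resize(im2,(400,300))]))
E
```

```text
t 36.0 pos [ 0.6552 -0.1209  0.1432] phi -168.3 tilt [-0.003  0.001] w 0.726 F [ 0.1  0.9 -2.8]
n 9 row [0.394, -0.525, -0.015, 0.0, 0.0, 0.003]
[0.13547722 0.14276649 0.15345093]
```

View pics/v8.png

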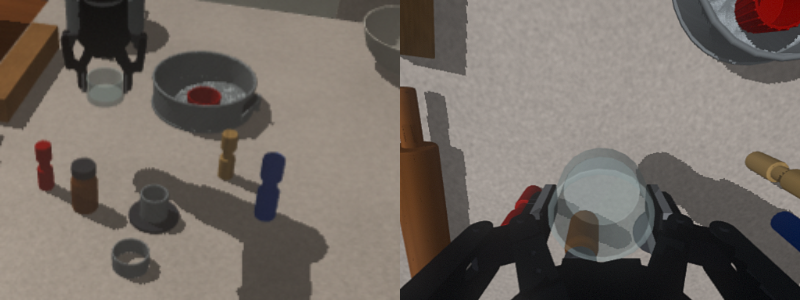

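Ramekin is held level (wrist (600,205)), underside at about 0.136 m. Carrying to the pan's free side.

Call:
play_rows(plan=[[[0.2,-0.26,0,0,0,0],[0.39,-0.52,0,0,0,0],[0.39,-0.52,0,0,0,0],[0.39,-0.52,0,0,0,0],[0.39,-0.52,0,0,0,0],[0.39,-0.53,0,0,0,0],[0.39,-0.53,0,0,0,0],[0.39,-0.53,0,0,0,0],[0.39,-0.53,0,0,0,0],[0.2,-0.26,0,0,0,0]]])

```text
time_s: 37.35
tool_pos: [0.5296, -0.3896, 0.1446]
tcp_rot: [-0.001, -0.101, 0.995, 0.0]
wrist_force: [0.4, 0.1, -1.9]
width: 0.729
```

Call:
play_rows(plan=[[[0,0,0,0,0,0],[0,0,0,0,0,0],[0,0,0,0,0,0]]])

```text
time_s: 37.72
tool_pos: [0.5316, -0.3871, 0.1452]
tcp_rot: [0.0, -0.102, 0.995, 0.0]
wrist_force: [0.4, -0.7, -1.7]
width: 0.728
```

```bash
python3 g.py .5290 -.388 .010 191.5 1
```

```text
t 37.73 pos [ 0.5316 -0.3871  0.1452] phi -168.3 tilt [-0.  0.] w 0.728 F [ 0.4 -0.7 -1.7]
n 1 row [0.055, -0.006, 2.704, 0.0, 0.0, 0.044]
```

Call:
play_rows(plan=[[[0.05,0,0.5,0,0,0],[0,0,0.8,0,0,0],[0,0,0.7,0,0,0],[0,0,0.35,0,0,0],[0,0,0.15,0,0,0],[0,0,0.1,0,0,0],[0,0,0.05,0,0,0],[0,0,0,0,0,0],[0,0,0,0,0,0]]])

```text
time_s: 38.85
tool_pos: [0.529, -0.3885, 0.0134]
tcp_rot: [0.0, -0.102, 0.995, -0.0]
wrist_force: [0.6, 0.5, -1.9]
width: 0.729
```

```bash
python3 g.py .5290 -.388 .0095 191.5 1
```

```text
t 38.85 pos [ 0.529  -0.3885  0.0134] phi -168.3 tilt [ 0.001 -0.   ] w 0.729 F [ 0.6  0.5 -1.9]
n 1 row [-0.002, 0.011, 0.078, 0.0, 0.0, 0.032]
```

Still hanging (−1.9 N); lower in small steps to contact.

Call:
play_rows(plan=[[[0,0,0.05,0,0,0],[0,0,0,0,0,0],[0,0,0,0,0,0]]])

```text
time_s: 39.22
tool_pos: [0.5292, -0.3887, 0.0113]
tcp_rot: [0.0, -0.102, 0.995, -0.0]
wrist_force: [-1.3, 0.5, 5.3]
width: 0.724
```

Call:
play_rows(plan=[[[0,0,0.03,0,0,0],[0,0,0,0,0,0],[0,0,0,0,0,0]]])

```text
time_s: 39.6
tool_pos: [0.5292, -0.3887, 0.0113]
tcp_rot: [0.001, -0.102, 0.995, -0.001]
wrist_force: [-4.4, 4.9, 11.0]
width: 0.727
```

Contact is made; release and rise.

Call:
play_rows(plan=[[[0,0,-0.03,0,0,0],[0,0,0,0,0,0]]])

```text
time_s: 39.85
tool_pos: [0.5292, -0.3887, 0.0113]
tcp_rot: [0.001, -0.102, 0.995, -0.0]
wrist_force: [-1.6, 2.4, 6.7]
width: 0.725
```

Call:
play_rows(plan=[[[0,0,0,0,0,0],[0,0,0,0,0,0],[0,0,0,0,0,0],[0,0,0,0,0,0],[0,0,-0.3,0,0,0],[0,0,-0.9,0,0,0],[0,0,-1,0,0,0],[0,0,-1,0,0,0],[0,0,-1,0,0,0],[0,0,0,0,0,0]]], fingers=-1)

```text
time_s: 41.1
tool_pos: [0.53, -0.3897, 0.2279]
tcp_rot: [0.004, -0.101, 0.995, -0.003]
wrist_force: [0.4, -0.1, -0.1]
width: 1.004
```

Call:
play_rows(plan=[[[0.9,-0.3,0,0,0,0],[0.9,-0.3,0,0,0,0],[0.9,-0.3,0,0,0,0],[0,0,0,0,0,0],[0,0,0,0,0,0]]])

```text
time_s: 41.72
tool_pos: [0.4056, -0.4597, 0.2205]
tcp_rot: [0.0, -0.101, 0.995, 0.0]
wrist_force: [-0.3, 0.6, -0.5]
width: 1.006
```

```bash
python3 - <<'E'
from h import *
t=shot('top'); s=shot('side'); print(monitor.sense()['time_s'],monitor.sense()['wrist_force'])
P=cloud(*t[1:]); Ps=cloud(*s[1:])
def circ(Q): 
    A=np.c_[2*Q[:,:2],np.ones(len(Q))]; m=np.linalg.lstsq(A,(Q[:,:2]**2).sum(1),rcond=None)[0]; return m[:2].round(4),round(float(np.sqrt(m[2]+m[:2]@m[:2])),4)
for n,D,z in (('top',P,t[1]),('side',Ps,s[1])):
    for k,x,y,rr,lo,hi in (('pan',.521,-.349,.115,.055,.072),('ram',.529,-.3885,.04,.036,.052),('big',.512,-.31,.04,.038,.053),('mini',.4505,.343,.028,.028,.045),('tamp',.549,.364,.03,.115,.14),('jar',.653,.009,.03,.083,.1),('cutter',.545,.118,.04,.024,.04)):
        m=(np.hypot(D[...,0]-x,D[...,1]-y)<rr)&(D[...,2]>lo)&(D[...,2]<hi)&(z>0); U=D[m]
        if len(U)>5: c,rd=cv2.minEnclosingCircle(U[:,:2].astype(np.float32)); print(n,k,len(U),'top',np.percentile(U[:,2],97).round(4),'enc',np.round(c+(rd,),4),'fit',circ(U) if k=='pan' else '')
    U=D[(D[...,0]>.3)&(D[...,0]<.65)&(D[...,1]>.18)&(D[...,1]<.5)&(D[...,2]>.055)&(D[...,2]<.072)&(z>0)][:,:2]; print('tin',cv2.minAreaRect(U.astype(np.float32)))
cv2.imwrite('pics/v9.png',np.vstack([cv2.resize(t[0][120:312,60:440],(594,300)),cv2.resize(s[0][60:340,80:400],(343,300))[:, :343] if 0 else cv2.resize(s[0][60:340,60:414],(594,300))]))
E
```

```text
41.825 [ 0.3507958  -0.81960027  0.40090384]
top pan 629 top 0.0656 enc [ 0.5225 -0.3498  0.1035] fit (array([ 0.5221, -0.3496]), 0.0989)
top ram 168 top 0.0478 enc [ 0.5273 -0.3888  0.0332] fit 
top big 152 top 0.05 enc [ 0.5132 -0.3096  0.0326] fit 
top mini 98 top 0.0381 enc [0.4498 0.3452 0.0257] fit 
top tamp 215 top 0.128 enc [0.5483 0.3627 0.0188] fit 
top jar 211 top 0.0941 enc [0.653  0.0082 0.0201] fit 
top cutter 83 top 0.0341 enc [0.5446 0.1174 0.0289] fit 
tin ((0.506474494934082, 0.3223429024219513), (0.2697106897830963, 0.13218460977077484), 11.199688911437988)
side pan 386 top 0.0651 enc [ 0.5175 -0.3505  0.1073] fit (array([ 0.5217, -0.3479]), 0.0987)
side ram 131 top 0.0477 enc [ 0.5279 -0.3887  0.035 ] fit 
side big 115 top 0.0495 enc [ 0.5129 -0.3102  0.0346] fit 
side mini 101 top 0.0355 enc [0.4514 0.3417 0.0233] fit 
side tamp 270 top 0.1261 enc [0.5495 0.3644 0.0184] fit 
side jar 160 top 0.0932 enc [0.6546 0.0102 0.0216] fit 
side cutter 131 top 0.0326 enc [0.5451 0.1181 0.0303] fit 
tin ((0.5050784349441528, 0.32132160663604736), (0.26933354139328003, 0.13504086434841156), 11.21310043334961)
```

View pics/v9.png

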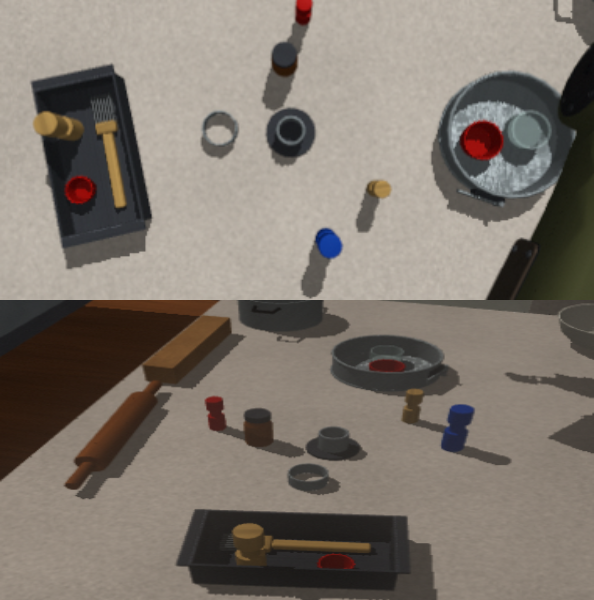

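Ramekin (530,130) and large cup (482,140) are in the pan. Tamper (58,125), mini cup (80,190) and brush (112,150) are in the tin. Jar and cutter are unmoved. Handing in.

```bash
python3 -c "
from h import *
print(r.job_done())"
```

```text
the job is handed in; nothing more can be done
None
```

Both kits are made up and the job was handed in at about 42 s of robot time, well inside the 134 s limit. No verdict was reported.

**Pan:** the ramekin and the large cup stand side by side, each about 40 mm from the pan's axis. The ramekin was lowered in small steps and released only after the force showed it touching the bottom.

**Tin:** the brush lies along the tin's length, within about 1° when measured just after it was placed. The larger beech tamper was drawn straight up out of its holder. It stands upright beside the brush with the mini cup.

**Last checks:** the top and side views agreed within about 4 mm. The pan, tin, jar and ring cutter were within about 2 mm of where they started. The gripper was open and clear of everything.

**What disagreed:**
- **Rim heights in the pan:** the ramekin and large cup read 3–4 mm above the heights expected for cups on the bottom. The pan's own rim reads about 5 mm high in the same frames, so I took this as camera bias. A closer wrist-camera look at the large cup gave 0.0456 m against 0.046 m expected.
- **Brush set-down:** the arm stopped about 5 mm above the commanded height, with about 9 N on the wrist. The brush still came out lying flat on the bottom when measured afterwards.

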